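# Refit the handwheel of the medal gauge and lower its foot onto the medal

## Robot

A 6-joint arm with a two-finger parallel gripper is mounted at the origin on the work surface. World frame = base frame: x ahead of the robot, y to its left, z up, the work surface at z = 0. Lengths are in mm, angles in rad, forces in N, time in s.
With the tool pointing down it reaches from about 275 to 975 mm from the base axis. Payload 8.4 kg.
Tool frame: the origin (TCP) lies between the finger pads; the fingertips stand 11 mm ahead of it and the grasp point (between the pads) lies 8 mm behind it; z points along the fingers, y is the line along which they close (so a half turn about z gives the same grasp; the last joint's range is limited). The gripper opens to 92 mm and grips with 3 to 60 N. Pads are 20 mm wide; open, the fingers measure 128 mm over their backs; the gripper's body (75 mm by 189 mm) begins 69 mm behind the grasp point.
Start: joints at [1.266, 0.353, 1.633, -0, 1.155, -0.002], TCP at [186.37, 596.569, 225.583] pointing down, gripper open.
Joint ranges: [-2.63, 2.63], [-0.92, 2.1], [0.06, 2.66], [-1.3, 4.44], [0, 2.69], [-3.02, 3.02]. Speed limits (rad/s): [2.22, 2.22, 2.79, 3.14, 3.14, 3.14].

## Interface

Orientations are given as a 3x3 rotation matrix whose columns are the frame's x, y, z axes.
In Python, from bench import * gives the robot as it stands.
- The arm moves only by the tool step_arm, never from a script. Its argument "series" is a list of rows, each an object with "offset": the shift along the tool's x, y, z scaled (see below), a list of three; "delta_rot": the turn, a rotation vector about the tool's x, y, z scaled (see below), a list of three. A call has 1 to 12 rows; each row is the pose to reach, as a shift and turn from the pose commanded when the call began, along the tool's axes at that moment; what a row does not reach only later rows make up. The controller multiplies each number of a shift by 200 mm and each number of a turn by 120 degrees. A row lasts 1/10 s, in which the tool goes at most 50 mm and 8.59 degrees, less where a joint would pass 70% of its speed; a pose out of reach is approached as far as the arm can. A call with a number of a shift or a turn outside -1 to 1 is refused whole. A call with a gripper value outside its range is refused whole. "claw" is the opening, from -1 (shut) to 1 (fully open), set as the call begins (left out, the last holds). The fingers move at their own pace and stop on an object; the grip force is fixed at half the most. Time passes only in rows, so rows that repeat a pose let the fingers close. It gives the time, the measured TCP pose, the force, the opening and the grip force at its end, in the units of the state.
- sense(): the state, without advancing time (a new reading comes with each control period).
- snapshot(name): name is "scene" or "top"; returns the picture (480x640x3 uint8, red, green, blue); there is no depth.
- get_calibration(name): a dict with "fx", "fy", "cx", "cy" (pixels), "k1" (the pictures are not rectified: a ray, as slopes to the right and down, at radius r is drawn at 1 + k1 r^2 times it, then the intrinsics apply), "camera_from_world" (4x4, takes a point from world to camera coordinates). Camera axes: x right, y up, looking along -z (the intrinsics and any distortion apply to the point x, -y, -z); pixel columns grow to the right and rows downward; lengths in mm; the calibration is good to about 2 mm. A picture is of the moment at which its call begins. get_calibration takes no time and is no camera call.
- finish_job(): hands the job in; it is judged then, once.
Trained networks look in the newest picture that a camera, given by its name, has taken for a name from the list of things; names that differ only in an ending like _2 or _b are one class to them, and where a whole thing is asked for, a point or a joint stands for the part that bears it (a point fixed in the world has none). Each returns a list of dicts, best first, with "score" (0 to 1); they miss things now and then, are a little off and sometimes report something else, mostly with a low value. They report only what shows in the picture. A call takes as long as a camera call. They do not tell look-alikes from the thing itself.
- find_in(name, camera): "centre" ([column, row] in pixels, amid what is visible of it).
The state is a dict: "time_s": time; "qpos": joint angles; "joint_velocities": joint speeds; "effort": joint torques, N m; "tool_pos": TCP position; "tool_rot": TCP orientation; "contact_force": force on the tool from outside, world axes, zero at the start; "wrist_torque": the same for the moment, N m; "grip_width": finger opening in mm; "grip_force": force on a finger pad.
Only numpy, scipy, OpenCV 4.12 (cv2) and the standard library are available. Lean on these libraries where they do the work, as an engineer would, in place of code of your own. Each camera call takes 0.05 s, during which the arm holds its last target. There are 200 camera calls.

## Task

Put the loose handwheel fully home on the leaning square shaft of the thickness gauge, then turn it clockwise with the wheel still on until the gauge's sprung foot stands on the copper medal and has been pressed up about 6 mm. Let go and leave the wheel on the shaft; do not touch the gauge head or the medal with the robot, and leave the other things on the desk where they are.

Things in the scene. Friction and masses are not known exactly. Their poses are not given: they have to be found in the camera images.
- wheel: Loose handwheel, about 0.22 kg, lying bore down. Origin: centre of the hub's underside (the bore's mouth); z = wheel's axis, away from the bore. Rim 122 mm across, 12 mm thick, mid-plane 12 mm up; spokes along x and y. Black square hub 44 x 44 x 26 mm high with a blind square bore 22 mm wide, 24 mm deep, open at the underside; sides of hub and bore along x and y.
- shaft_home (a point): Centre of the shoulder, on the brass square shaft's axis, where the wheel's origin must come, z axes parallel. z points out along the shaft, leaning 0.55 rad from vertical to the gauge's front. Shaft 20 x 20 mm, sides along x and y, 22 mm long, last 3 mm narrowed to 17 mm. Any quarter turn fits, play 0.1 rad either way. Turns with the shaft; 115 mm above the desk.
- shaft (a joint): Turn of the shaft in rad, growing clockwise as seen looking down the shaft into the housing; starts at about 0 to 0.4, stop at 1.3. Stays where it is left (friction 0.07 N m). Each rad lowers the gauge head 20 mm; the foot touches the medal at about 0.8 rad, and 1.1 rad presses it up 6 mm.
- foot (a joint): Gauge reading in m: how far the sprung foot is pressed up in the gauge head. 0 while it hangs free, limit 0.011; spring under 3 N. A red band of the stem shows between head and black cap by this much.
- foot_tip (a point): Centre of the underside of the gauge's sprung foot, a 24 mm steel disc below the gauge head. Its axis is 180 mm to the left of the shaft's shoulder as seen from the gauge's front; a steel column, its top 220 mm above the desk, stands 75 mm behind it.
- medal: Loose copper medal, 70 mm across, 8 mm thick, lying on the gauge's round steel anvil (top 45 mm above the desk) under the foot. Origin: centre of its underside. Leave it.
- stand: The gauge's fixed grey base, 200 (x) x 340 (y) x 20 mm; origin: centre of its underside; front faces -x, within 0.3 rad of the robot's -x. On its -y half a blue housing up to 130 mm high, with a sloping face 100 x 110 mm; the shoulder is a 46 mm collar 14 mm above this face. Anvil and column on its +y half.
- follis: Bystander: copper coin, 40 mm across, 5 mm thick. Origin under its centre.
- tray: Bystander: brass coin tray, 120 x 140 x 22 mm. Origin under its centre.
- ruler: Bystander: boxwood ruler, 200 (x) x 28 x 5 mm. Origin under its centre.
- crucible: Bystander: white ceramic crucible, 64 mm across, 60 mm high. Origin under its centre.
- tweezers: Bystander: black plastic tweezers about 125 mm long (x), 8 mm high. Origin under the middle.
- loupe: Bystander: standing loupe, 48 mm across, 33 mm high. Origin under its centre.
- wheel_grip (a point): On the wheel's axis, 50 mm above its origin, axes as the wheel's: a good point to hold. It lies in the red grip bar on the hub, 56 mm long (x), 16 mm thick (y), from 26 to 68 mm above the wheel's origin; pinch it across y.
- head (a point): Centre of the gauge head, a dark sleeve 32 mm across and 40 mm high on an aluminium arm that slides on the column; 125 mm above the desk when the shaft is at 0.
Mind the look-alikes: they are no part of the job. Leave any green look-alike of the wheel alone. Leave any pink look-alike of the medal alone.

How it is judged (in metres and radians):
On the way, in this order (a step that is already met when the one before it is completed fails the run):
1. the wheel is fully home on the square shaft while the gauge's foot still hangs free (distance between wheel and shaft_home below 0.004 m and angle between the z axis of wheel and the z axis of shaft_home, either way round below 0.07 rad and value of joint foot below 0.001 m), for 0.2 s.
2. with the wheel home, the shaft has been turned until the foot is pressed up on the medal (distance between wheel and shaft_home below 0.004 m and angle between the z axis of wheel and the z axis of shaft_home, either way round below 0.07 rad and value of joint foot between 0.003 and 0.009 m and value of joint shaft above 0.9 rad), for 0.2 s.
At the end, for the whole second after the job is handed in: The wheel sits fully home on the shaft (underside within 4 mm of the shoulder point, axes within 0.07 rad), released and at rest; the foot stands on the medal with a reading of 3 to 9 mm and the shaft is turned beyond 0.9 rad (all of step 2 and contact force between foot and medal above 0.2 N and linear speed of wheel below 0.02 m/s and contact force between each of the arm, the fingers and wheel below 0.1 N); the robot touches nothing.
It fails at once if a bystander on the desk was moved more than 15 mm (distance of any of follis, tray, ruler, crucible, tweezers, loupe from where it was at the start of the episode above 0.015 m).
It fails at once if the medal was shifted more than 6 mm (distance of medal from where it was at the start of the episode above 0.006 m).
It fails at once if the robot pushed on the gauge head, foot or medal (over 1 N) (contact force between any of the fingers, the arm and carriage above 1 N or contact force between any of the fingers, the arm and medal above 1 N).
It also fails if it takes over 53 s, if anything falls off the work surface, if the arm or the gripper's body presses on something with over 40 N, if the wrist force passes 120 N, or if a joint passes its speed limit or range.

## Working session

There is one attempt and no reset: what is moved stays moved. The work goes in short steps, Python scripts to look and compute and a tool call to move; the robot and the scene stay as the last step left them, time stands still between calls to the robot, and variables do not carry over. Pictures are saved under pics/ and viewed, at most 10 in all, crops included, and the job is handed in when it is done.

Besides the shell and the picture viewer there is one more tool, called as name(argument=value, ...), one argument or row to a line, values as JSON. step_arm: Moves the arm, as the interface text tells. Shifts and turns lie within -1 to 1; 1 stands for 200 mm of shift or 120 degrees of turn. Its arguments: {"type":"object","properties":{"series":{"type":"array"},"claw":{"type":"number"}},"required":["series"]}

```bash
mkdir -p pics; python3 - <<'E'
from bench import *
import cv2,json
for n in ("scene","top"):
    im=snapshot(n); cv2.imwrite(f"pics/{n}0.png",im[:,:,::-1])
    c=get_calibration(n); print(n,c)
    for t in ("wheel","wheel_grip","shaft_home","head","foot_tip","medal","stand"):
        print(t,[( [round(v) for v in d["centre"]],round(d["score"],2)) for d in find_in(t,n)][:4])
print(sense())
E
```

```text
scene {'fx': 592.2084766638592, 'fy': 592.2084766638592, 'cx': 325.5736146022767, 'cy': 242.9041265774571, 'k1': -0.12889103431681623, 'camera_from_world': array([[ 9.99222445e-01,  3.71186586e-02,  1.32932548e-02,
        -5.61517681e+02],
       [-3.36605172e-02,  6.27564947e-01,  7.77836234e-01,
        -2.87992023e+01],
       [ 2.05298569e-02, -7.77678881e-01,  6.28326414e-01,
        -1.49259673e+03],
       [ 0.00000000e+00,  0.00000000e+00,  0.00000000e+00,
         1.00000000e+00]])}
wheel [([233, 418], 0.84), ([278, 355], 0.57), ([324, 228], 0.46)]
wheel_grip [([235, 416], 0.7), ([280, 353], 0.62), ([338, 206], 0.22)]
shaft_home [([323, 225], 0.66)]
head [([349, 183], 0.89)]
foot_tip [([335, 196], 0.58), ([308, 234], 0.31)]
medal [([259, 206], 0.72), ([339, 201], 0.56)]
stand [([340, 242], 0.67), ([365, 330], 0.4), ([298, 177], 0.25)]
top {'fx': 529.7373102926641, 'fy': 529.7373102926641, 'cx': 310.55767942897734, 'cy': 240.6369343362065, 'k1': -0.09260500985559429, 'camera_from_world': array([[ 2.11135387e-02, -9.99762509e-01,  5.39853070e-03,
        -3.31787721e+01],
   
[... 704 characters left out ...]
7034e-03]), 'joint_velocities': array([-0.00075855, -0.00097474,  0.00141278, -0.00049747,  0.00187373,
       -0.00165551]), 'effort': array([ 2.00573246e-03, -5.93690157e+01, -3.34561729e+01,  6.99016638e-02,
        1.56970083e-02, -3.27573719e-05]), 'tool_pos': array([186.36971866, 596.58318344, 225.56702008]), 'tool_rot': array([[-9.54497471e-01,  2.98219010e-01, -7.40024742e-06],
       [ 2.98219010e-01,  9.54497471e-01, -1.12837852e-05],
       [ 3.69847820e-06, -1.29772389e-05, -1.00000000e+00]]), 'contact_force': array([0.10416067, 0.0844526 , 0.35021542]), 'wrist_torque': array([-9.01008212e-05, -7.41110296e-03, -1.44570084e-02]), 'grip_force': 0.0, 'grip_width': 91.93542567495065}
```

View pics/scene0.png

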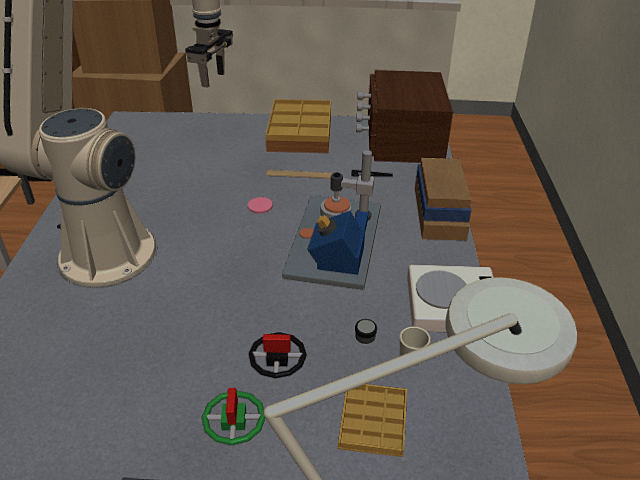

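View pics/top0.png

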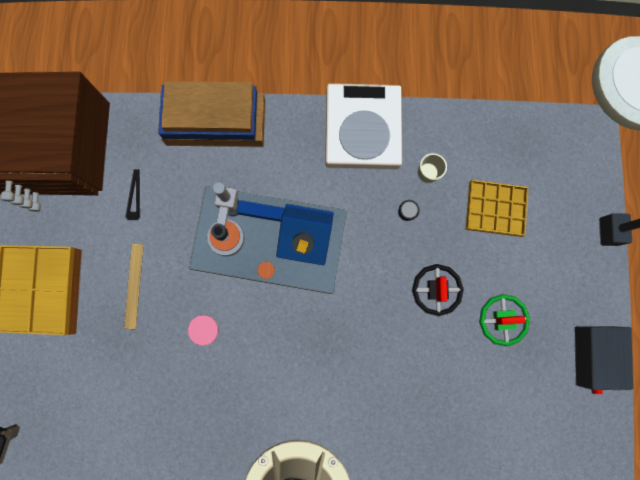

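The scene shows the wheel candidates: the black-hubbed wheel at scene (278,355) / top (438,290), and the green look-alike at (233,418) / (505,320). I choose the black one. The brass shaft is at (325,223) / (303,245). The copper medal on the anvil is at (337,205) / (225,237), and the pink look-alike is at (260,205) / (203,330). Next is one close crop to check the choice.

```bash
python3 - <<'E'
import cv2,numpy as np
s=cv2.imread("pics/scene0.png");t=cv2.imread("pics/top0.png")
c=lambda im,x,y:cv2.resize(im[y:y+60,x:x+80],(400,300),interpolation=cv2.INTER_CUBIC)
cv2.imwrite("pics/crop1.png",np.vstack([np.hstack([c(t,398,260),c(t,263,205)]),np.hstack([c(s,238,323),c(s,290,200)])]))
E
cat > h.py <<'E'
import numpy as np, cv2
from bench import *
from scipy.optimize import minimize
C={n:get_calibration(n) for n in ("scene","top")}
def proj(n,P):
    c=C[n];P=np.atleast_2d(P);q=P@c["camera_from_world"][:3,:3].T+c["camera_from_world"][:3,3]
    u=np.c_[q[:,0],-q[:,1]]/-q[:,2:];u=u*(1+c["k1"]*(u**2).sum(1,keepdims=True))
    return u*[c["fx"],c["fy"]]+[c["cx"],c["cy"]]
def ray(n,p):
    c=C[n];d=(np.array(p,float)-[c["cx"],c["cy"]])/[c["fx"],c["fy"]];u=d.copy()
    for _ in range(20):u=d/(1+c["k1"]*(u@u))
    M=c["camera_from_world"];R=M[:3,:3]
    return -R.T@M[:3,3],R.T@np.array([u[0],-u[1],-1])
def atz(n,p,z):
    o,d=ray(n,p);return o+d*(z-o[2])/d[2]
def box(x0,x1,y0,y1,z0,z1):
    return np.array([[x,y,z] for x in(x0,x1) for y in(y0,y1) for z in(z0,z1)],float)
def Rz(a):return np.array([[np.cos(a),-np.sin(a),0],[np.sin(a),np.cos(a),0],[0,0,1]])
def Ry(a):return np.array([[np.cos(a),0,np.sin(a)],[0,1,0],[-np.sin(a),0,np.cos(a)]])
def sil(n,P,shape=(480,640),S=4):
    m=np.zeros((shape[0]*S,shape[1]*S),np.uint8)
    h=cv2.convexHull(np.round((proj(n,P)+.5)*S).astype(np.int32));cv2.fillConvexPoly(m,h,255)
    return cv2.resize(m,shape[::-1],interpolation=cv2.INTER_AREA)/255.
E
```

```text
(no output)
```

View pics/crop1.png

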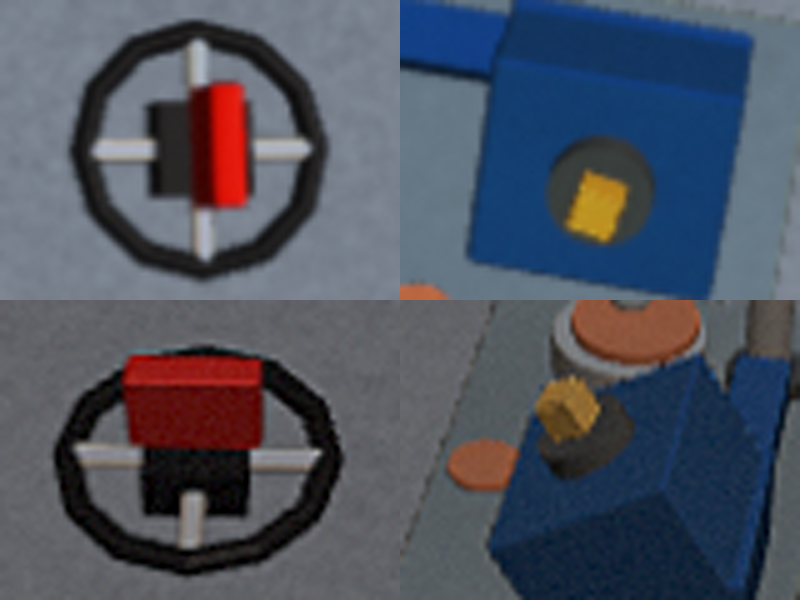

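```bash
cat > m.py <<'E'
from h import *
ims={n:cv2.imread(f"pics/{n}0.png") for n in C}
def hsv(n):return cv2.cvtColor(ims[n],cv2.COLOR_BGR2HSV).astype(int)
def mask(n,f,roi):
    H=hsv(n);m=f(H[...,0],H[...,1],H[...,2]).astype(float);z=np.zeros_like(m);x,y,w,h=roi;z[y:y+h,x:x+w]=m[y:y+h,x:x+w];return z
red=lambda h,s,v:((h<6)|(h>174))&(s>150)&(v>70)
yel=lambda h,s,v:(h>14)&(h<30)&(s>120)&(v>90)
blk=lambda h,s,v:(v<55)
def fit(masks,model,x0,step):
    def cost(x):return sum(np.abs(masks[n]-sil(n,model(x))).sum()/masks[n].sum() for n in masks)
    s=np.vstack([x0]+[np.array(x0)+np.eye(len(x0))[i]*step[i] for i in range(len(x0))])
    r=minimize(cost,x0,method="Nelder-Mead",options=dict(initial_simplex=s,xatol=.02,fatol=1e-4,maxiter=300));return np.round(r.x,3),round(r.fun,3)
E
python3 - <<'E'
from m import *
mr={"top":mask("top",red,(398,260,80,60)),"scene":mask("scene",red,(238,323,80,60))}
print({n:m.sum() for n,m in mr.items()})
g=atz("top",(440,290),50);print(g)
B=box(-28,28,-8,8,26,68)
f=lambda x:B@Rz(x[2]).T+[x[0],x[1],0]
for k in (mr,{"top":mr["top"]},{"scene":mr["scene"]}):
    print("wheel",fit(k,f,[g[0],g[1],.05],[8,8,.1]))
my={"top":mask("top",yel,(290,230,30,30)),"scene":mask("scene",yel,(310,210,25,22))}
print({n:m.sum() for n,m in my.items()})
# base edges
l=cv2.createLineSegmentDetector().detect(cv2.cvtColor(ims["top"],cv2.COLOR_BGR2GRAY)[150:320,160:370])[0][:,0]
for a in l:
    if np.hypot(a[2]-a[0],a[3]-a[1])>30:
        p=a+[160,150,160,150];P=atz("top",p[:2],20);Q=atz("top",p[2:],20);d=Q-P
        print(np.round(p),np.round(P[:2]),np.round(Q[:2]),"ang",round(np.arctan2(d[1],d[0])%np.pi,3))
g=atz("top",(303,245),125)
S=np.vstack([box(-10,10,-10,10,0,19),box(-8.5,8.5,-8.5,8.5,19,22)])
for yaw in (-.18,-.14,-.10):
  f=lambda x:S@(Rz(yaw)@Ry(-.55)@Rz(x[2])).T+[x[0],x[1],115]
  for k in (my,{"top":my["top"]},{"scene":my["scene"]}):
    print("shaft",yaw,min((fit(k,f,[g[0],g[1],t],[8,8,.1]) for t in(0,-.3)),key=lambda r:r[1]))
E
```

```text
{'top': np.float64(185.0), 'scene': np.float64(483.0)}
[ 470.93001629 -316.05143456   50.        ]
wheel (array([ 4.72980e+02, -3.19272e+02,  7.80000e-02]), np.float64(0.911))
wheel (array([ 4.74309e+02, -3.20839e+02,  4.20000e-02]), np.float64(0.616))
wheel (array([ 4.70873e+02, -3.14102e+02,  8.90000e-02]), np.float64(0.14))
{'top': np.float64(120.0), 'scene': np.float64(97.0)}
[326. 163. 368. 164.] [770. -53.] [ 770. -154.] ang 1.57
[280. 221. 237. 214.] [625.  51.] [640. 154.] ang 1.425
[275. 256. 280. 223.] [544.  61.] [621.  52.] ang 3.035
[322. 265. 277. 257.] [525. -49.] [541.  57.] ang 1.423
[333. 213. 325. 263.] [648. -73.] [529. -55.] ang 2.992
[287. 203. 324. 209.] [669.  37.] [657. -50.] ang 1.43
[237. 199. 282. 207.] [676. 156.] [660.  48.] ang 1.419
[332. 295. 191. 270.] [457. -72.] [507. 257.] ang 1.421
[368. 168. 327. 167.] [ 759. -154.] [758. -56.] ang 1.575
[191. 267. 331. 292.] [513. 257.] [464. -70.] ang 1.421
[238. 211. 279. 218.] [647. 151.] [633.  53.] ang 1.426
shaft -0.18 (array([ 5.60649e+02, -2.49300e+00, -2.06000e-01]), np.float64(0.689))
shaft -0.18 (array([ 5.61159e+02, -3.08900e+00, -1.63000e-01]), np.float64(0.093))
shaft -0.18 (array([5.58926e+02, 3.83100e+00, 3.10000e-02]), np.float64(0.312))
shaft -0.14 (array([ 5.60089e+02, -1.88500e+00, -3.03000e-01]), np.float64(0.698))
shaft -0.14 (array([ 5.60831e+02, -2.92100e+00, -2.40000e-01]), np.float64(0.102))
shaft -0.14 (array([5.59421e+02, 4.14100e+00, 1.70000e-02]), np.float64(0.314))
shaft -0.1 (array([ 5.60442e+02, -2.06300e+00, -2.68000e-01]), np.float64(0.683))
shaft -0.1 (array([ 5.61085e+02, -2.81400e+00, -2.40000e-01]), np.float64(0.104))
shaft -0.1 (array([ 5.59035e+02,  4.19300e+00, -6.00000e-02]), np.float64(0.311))
```

```bash
python3 - <<'E'
from m import *
H=hsv("top");print(H[290,434:452].tolist())
H=hsv("scene");print(H[222,315:336].tolist());print(H[218,315:336].tolist())
E
```

```text
[[165, 12, 41], [0, 36, 43], [1, 164, 53], [1, 242, 60], [1, 247, 62], [1, 255, 66], [1, 253, 128], [2, 251, 199], [2, 247, 219], [2, 243, 225], [2, 240, 227], [2, 239, 228], [2, 242, 209], [0, 154, 101], [143, 12, 88], [109, 17, 169], [108, 14, 178], [106, 16, 179]]
[[98, 31, 99], [105, 82, 93], [18, 127, 92], [18, 176, 97], [19, 175, 109], [18, 171, 106], [18, 170, 87], [18, 183, 81], [17, 165, 79], [18, 174, 123], [18, 162, 146], [19, 162, 145], [18, 168, 143], [18, 173, 149], [20, 147, 128], [45, 12, 43], [165, 11, 47], [21, 36, 49], [13, 34, 53], [10, 48, 48], [107, 135, 68]]
[[100, 25, 92], [102, 33, 100], [102, 58, 102], [17, 93, 102], [17, 175, 144], [18, 174, 142], [18, 168, 140], [18, 171, 139], [19, 157, 143], [18, 159, 138], [17, 163, 149], [19, 171, 145], [17, 162, 135], [17, 76, 87], [108, 124, 70], [107, 137, 67], [108, 124, 64], [106, 172, 74], [107, 187, 79], [107, 182, 80], [105, 167, 78]]
```

```bash
sed -i 's/(s>150)&(v>70)/(s>125)\&(v>40)/; s/(s>120)&(v>90)/(s>90)\&(v>55)/' m.py
python3 - <<'E'
from m import *
mr={"top":mask("top",red,(398,260,80,60)),"scene":mask("scene",red,(238,323,80,60))}
B=box(-28,28,-8,8,26,68)
f=lambda x:B@Rz(x[2]).T+[x[0],x[1],x[3] if len(x)>3 else 0]
for k in (mr,{"top":mr["top"]},{"scene":mr["scene"]}):print("bar",fit(k,f,[471,-317,.05],[8,8,.1]))
print("bar z free",fit(mr,f,[471,-317,.05,0],[8,8,.1,5]))
mk={}
for n,r in(("top",(405,258,66,64)),("scene",(240,325,75,58))):
    b=np.maximum(mask(n,lambda h,s,v:v<62,r),0).astype(np.uint8)
    cs=max(cv2.findContours(b,cv2.RETR_EXTERNAL,cv2.CHAIN_APPROX_NONE)[0],key=len)
    mk[n]=cv2.fillConvexPoly(np.zeros_like(b),cv2.convexHull(cs),1).astype(float)
a=np.linspace(0,2*np.pi,60)[:,None]
R=np.vstack([np.c_[r*np.cos(a),r*np.sin(a),z+0*a] for r,z in((61,12),(59,15),(59,9),(55,18),(55,6))])
mk["scene"][:355]=0
def f2(x):return R+[x[0],x[1],0]
print("rim top",fit({"top":mk["top"]},f2,[471,-317],[8,8]))
m2=mask("scene",lambda h,s,v:v<62,(240,325,75,58))
ys,xs=np.nonzero(m2);i=ys>345;q=proj("scene",f2([471,-317]))
print("scene rim extents",xs[i].min(),xs[i].max(),ys.max(),"model",q.min(0),q.max(0))
my={"top":mask("top",yel,(290,230,30,30)),"scene":mask("scene",yel,(310,210,25,22))}
S=np.vstack([box(-10,10,-10,10,0,19),box(-8.5,8.5,-8.5,8.5,19,22)])
f=lambda x:S@(Rz(-.15)@Ry(-.55)@Rz(x[2])).T+[x[0],x[1],x[3] if len(x)>3 else 115]
for k in (my,{"top":my["top"]},{"scene":my["scene"]}):
    print("shaft",min((fit(k,f,[560,0,t],[8,8,.1]) for t in(0,-.3)),key=lambda r:r[1]))
print("shaft z",min((fit(my,f,[560,0,t,115],[8,8,.1,5]) for t in(0,-.3)),key=lambda r:r[1]))
E
```

```text
bar (array([ 4.73311e+02, -3.19008e+02,  4.50000e-02]), np.float64(0.362))
bar (array([ 4.74004e+02, -3.19575e+02,  1.00000e-03]), np.float64(0.094))
bar (array([ 4.71326e+02, -3.14058e+02,  4.10000e-02]), np.float64(0.102))
bar z free (array([ 4.73091e+02, -3.18630e+02, -5.00000e-03,  4.52900e+00]), np.float64(0.217))
rim top (array([ 474.4  , -319.055]), np.float64(0.048))
scene rim extents 249 306 377 model [247.17032051 333.2134517 ] [305.66145199 378.60960024]
shaft (array([ 5.60628e+02, -2.22400e+00, -2.42000e-01]), np.float64(0.448))
shaft (array([ 5.60756e+02, -2.85300e+00, -2.01000e-01]), np.float64(0.087))
shaft (array([ 5.59213e+02,  4.24900e+00, -5.90000e-02]), np.float64(0.079))
shaft z (array([ 5.60209e+02, -2.93500e+00, -2.44000e-01,  1.20207e+02]), np.float64(0.191))
```

```bash
cat >> h.py <<'E'
from scipy.spatial.transform import Rotation as Ro
LEAN=.55
def Rstand(yaw=-.15):return Rz(yaw)@Ry(-LEAN)
FLIP=np.diag([-1.,1,-1])   # tool axes in the wheel frame: y same, z down
def to(p,R,s=None):
    s=s or sense();R0=s["tool_rot"]
    d=R0.T@(np.array(p)-s["tool_pos"])/200;r=Ro.from_matrix(R0.T@R).as_rotvec()/np.radians(120)
    print("offset",np.round(d,4).tolist(),"rot",np.round(r,4).tolist(),"t",s["time_s"])
E
python3 - <<'E'
from h import *
to([473.5,-318.5,130],Rz(.02)@FLIP)
E
```

```text
offset [-2.7348, -3.9391, 0.4779] rot [-0.0, -0.0, -0.1541] t 0.8
```

step_arm(
  series=[
    {"offset":[-0.684,-0.985,0.12],"delta_rot":[0,0,0]},
    {"offset":[-0.684,-0.985,0.12],"delta_rot":[0,0,0]},
    {"offset":[-0.684,-0.985,0.12],"delta_rot":[0,0,0]},
    {"offset":[-0.684,-0.985,0.12],"delta_rot":[0,0,0]},
    {"offset":[-0.684,-0.985,0.12],"delta_rot":[0,0,0]},
    {"offset":[-0.684,-0.985,0.12],"delta_rot":[0,0,0]},
  ],
  claw=1,
)

```text
time_s: 1.4
tool_pos: [258.3, 363.3, 201.0]
tool_rot: [[-0.954, 0.301, -0.001], [0.301, 0.954, -0.003], [-0.0, -0.003, -1.0]]
contact_force: [-0.5, 1.5, 0.5]
grip_width: 92.1
grip_force: 0.0
```

step_arm(
  series=[
    {"offset":[-0.684,-0.985,0.12],"delta_rot":[0,0,0]},
    {"offset":[-0.684,-0.985,0.12],"delta_rot":[0,0,0]},
    {"offset":[-0.684,-0.985,0.12],"delta_rot":[0,0,0]},
    {"offset":[-0.684,-0.985,0.12],"delta_rot":[0,0,0]},
    {"offset":[-0.684,-0.985,0.12],"delta_rot":[0,0,0]},
    {"offset":[-0.684,-0.985,0.12],"delta_rot":[0,0,0]},
  ],
)

```text
time_s: 2.0
tool_pos: [331.1, 135.7, 177.5]
tool_rot: [[-0.953, 0.303, 0.0], [0.303, 0.953, -0.001], [-0.001, -0.001, -1.0]]
contact_force: [-0.1, 0.1, 1.3]
grip_width: 92.2
grip_force: 0.0
```

step_arm(
  series=[
    {"offset":[-0.684,-0.985,0.12],"delta_rot":[0,0,0]},
    {"offset":[-0.684,-0.985,0.12],"delta_rot":[0,0,0]},
    {"offset":[-0.684,-0.985,0.12],"delta_rot":[0,0,0]},
    {"offset":[-0.684,-0.985,0.12],"delta_rot":[0,0,0]},
    {"offset":[-0.684,-0.985,0.12],"delta_rot":[0,0,0]},
    {"offset":[-0.684,-0.985,0.12],"delta_rot":[0,0,0]},
  ],
)

```text
time_s: 2.6
tool_pos: [404.4, -93.0, 153.7]
tool_rot: [[-0.953, 0.302, 0.002], [0.302, 0.953, -0.001], [-0.002, -0.0, -1.0]]
contact_force: [-0.1, 1.0, 0.1]
grip_width: 91.8
grip_force: 0.0
```

step_arm(
  series=[
    {"offset":[-0.684,-0.985,0.12],"delta_rot":[0,0,-0.154]},
    {"offset":[-0.684,-0.985,0.12],"delta_rot":[0,0,-0.154]},
    {"offset":[-0.684,-0.985,0.12],"delta_rot":[0,0,-0.154]},
    {"offset":[-0.684,-0.985,0.12],"delta_rot":[0,0,-0.154]},
    {"offset":[-0.684,-0.985,0.12],"delta_rot":[0,0,-0.154]},
    {"offset":[-0.684,-0.985,0.12],"delta_rot":[0,0,-0.154]},
  ],
)

```text
time_s: 3.2
tool_pos: [476.9, -322.4, 129.3]
tool_rot: [[-1.0, -0.018, 0.002], [-0.018, 1.0, -0.002], [-0.002, -0.002, -1.0]]
contact_force: [-0.4, 0.5, -0.1]
grip_width: 92.0
grip_force: 0.0
```

```bash
python3 - <<'E'
from h import *
s=sense();print(s["tool_pos"],s["qpos"],s["joint_velocities"].round(3))
im=snapshot("top");cv2.imwrite("pics/top1.png",im[:,:,::-1]);sc=snapshot("scene");cv2.imwrite("pics/scene1.png",sc[:,:,::-1])
to([473.5,-318.5,42],Rz(.02)@FLIP)
print(proj("top",s["tool_pos"]),proj("scene",s["tool_pos"]))
a=cv2.resize(im[190:390,340:540],(400,400))[:,:,::-1];b=cv2.resize(sc[230:430,180:380],(400,400))[:,:,::-1]
cv2.imwrite("pics/c2.png",np.hstack([a,b]))
E
```

```text
[ 476.85985139 -322.38364954  129.31497032] [-5.96880805e-01  3.85333428e-01  1.82716689e+00 -4.12345591e-04
  9.25875240e-01 -2.18537422e+00] [ 0.045 -0.043  0.082  0.023  0.025  0.049]
offset [0.0046, -0.0027, 0.4355] rot [0.0005, -0.0003, -0.0005] t 3.3
[[452.15702693 285.70256571]] [[276.69169533 318.10853024]]
```

View pics/c2.png

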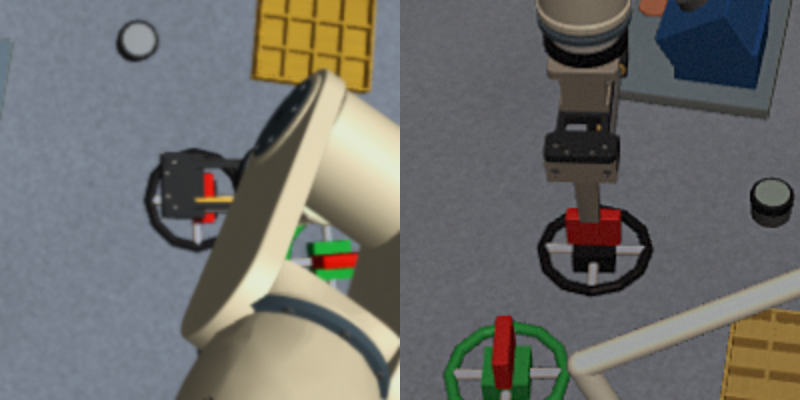

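The crop shows the gripper centred over the black-hubbed wheel, with the red bar between the fingers. The green wheel is clear of it. Descending.

step_arm(
  series=[
    {"offset":[0.005,-0.003,0.2],"delta_rot":[0,0,0]},
    {"offset":[0.005,-0.003,0.35],"delta_rot":[0,0,0]},
    {"offset":[0.005,-0.003,0.435],"delta_rot":[0,0,0]},
    {"offset":[0.005,-0.003,0.435],"delta_rot":[0,0,0]},
    {"offset":[0.005,-0.003,0.435],"delta_rot":[0,0,0]},
  ],
)

```text
time_s: 3.8
tool_pos: [473.1, -317.8, 43.2]
tool_rot: [[-1.0, -0.021, -0.0], [-0.021, 1.0, 0.0], [0.0, 0.0, -1.0]]
contact_force: [0.1, 0.0, 1.1]
grip_width: 92.0
grip_force: 0.0
```

step_arm(
  series=[
    {"offset":[0,0,0],"delta_rot":[0,0,0]},
    {"offset":[0,0,0],"delta_rot":[0,0,0]},
    {"offset":[0,0,0],"delta_rot":[0,0,0]},
    {"offset":[0,0,0],"delta_rot":[0,0,0]},
    {"offset":[0,0,0],"delta_rot":[0,0,0]},
    {"offset":[0,0,0],"delta_rot":[0,0,0]},
    {"offset":[0,0,0],"delta_rot":[0,0,0]},
    {"offset":[0,0,0],"delta_rot":[0,0,0]},
  ],
  claw=-1,
)

```text
time_s: 4.6
tool_pos: [472.7, -319.4, 42.5]
tool_rot: [[-1.0, -0.02, -0.0], [-0.02, 1.0, 0.0], [0.0, 0.0, -1.0]]
contact_force: [-0.2, 0.4, 0.1]
grip_width: 29.8
grip_force: 0.0
```

```bash
python3 - <<'E'
from h import *
s=sense();print(s["tool_pos"],s["tool_rot"].round(3),s["contact_force"].round(2),s["grip_width"],s["grip_force"])
E
```

```text
[ 472.65102863 -319.40376425   42.53486144] [[-1.   -0.02 -0.  ]
 [-0.02  1.    0.  ]
 [ 0.    0.   -1.  ]] [-0.19  0.43  0.13] 29.82954594310753 0.0
```

Still closing; give it more time.

step_arm(
  series=[
    {"offset":[0,0,0],"delta_rot":[0,0,0]},
    {"offset":[0,0,0],"delta_rot":[0,0,0]},
    {"offset":[0,0,0],"delta_rot":[0,0,0]},
    {"offset":[0,0,0],"delta_rot":[0,0,0]},
    {"offset":[0,0,0],"delta_rot":[0,0,0]},
  ],
)

```text
time_s: 5.1
tool_pos: [472.6, -319.3, 42.5]
tool_rot: [[-1.0, -0.02, -0.0], [-0.02, 1.0, 0.0], [0.0, 0.0, -1.0]]
contact_force: [0.3, -0.0, -0.5]
grip_width: 16.1
grip_force: 30.0
```

```bash
python3 - <<'E'
from h import *
s=sense();print(s["tool_pos"],s["contact_force"].round(2),s["grip_width"],s["grip_force"])
R=Rstand()@Rz(-.22)@FLIP
sh=np.array([560.5,-2,115]);a=Rstand()[:,2]
to(sh+a*(42+80),R)
to([473,-200,240],R)
E
```

```text
[ 472.64383854 -319.30096302   42.51924457] [ 0.26 -0.03 -0.49] 16.07484368241496 29.999475181102753
offset [-0.1562, 1.6315, -0.8823] rot [-0.0066, -0.2642, 0.1813] t 5.1
offset [-0.0134, 0.5965, -0.9873] rot [-0.0066, -0.2642, 0.1813] t 5.1
```

step_arm(
  series=[
    {"offset":[0,0,-0.2],"delta_rot":[0,0,0]},
    {"offset":[0,0,-0.45],"delta_rot":[0,0,0]},
    {"offset":[-0.01,0.3,-0.7],"delta_rot":[-0.0033,-0.132,0.09]},
    {"offset":[-0.013,0.6,-0.95],"delta_rot":[-0.0066,-0.264,0.181]},
    {"offset":[-0.013,0.6,-0.95],"delta_rot":[-0.0066,-0.264,0.181]},
    {"offset":[-0.013,0.6,-0.95],"delta_rot":[-0.0066,-0.264,0.181]},
    {"offset":[-0.013,0.6,-0.95],"delta_rot":[-0.0066,-0.264,0.181]},
    {"offset":[-0.013,0.6,-0.95],"delta_rot":[-0.0066,-0.264,0.181]},
    {"offset":[-0.013,0.6,-0.95],"delta_rot":[-0.0066,-0.264,0.181]},
  ],
)

```text
time_s: 6.0
tool_pos: [472.9, -199.5, 232.7]
tool_rot: [[-0.792, 0.328, 0.515], [0.339, 0.938, -0.078], [-0.509, 0.113, -0.853]]
contact_force: [-0.3, 0.5, -1.0]
grip_width: 15.8
grip_force: 30.0
```

```bash
python3 - <<'E'
from h import *
s=sense();print(s["tool_pos"],s["tool_rot"].round(3),s["qpos"].round(2),s["grip_width"])
R=Rstand()@Rz(-.22)@FLIP
sh=np.array([560.5,-2,115]);a=Rstand()[:,2]
to(sh+a*(42+70),R)
E
```

```text
[ 472.87913435 -199.47727772  232.70754808] [[-0.792  0.328  0.515]
 [ 0.339  0.938 -0.078]
 [-0.509  0.113 -0.853]] [-0.54 -0.06  2.24  0.43  0.48 -2.08] 15.76956671102216
offset [0.2879, 1.0032, 0.0914] rot [-0.0001, -0.0008, 0.0009] t 6.0
```

step_arm(
  series=[
    {"offset":[0.288,1.0,0.09],"delta_rot":[0,0,0]},
    {"offset":[0.288,1.0,0.09],"delta_rot":[0,0,0]},
    {"offset":[0.288,1.0,0.09],"delta_rot":[0,0,0]},
    {"offset":[0.288,1.0,0.09],"delta_rot":[0,0,0]},
    {"offset":[0.288,1.0,0.09],"delta_rot":[0,0,0]},
    {"offset":[0.288,1.0,0.09],"delta_rot":[0,0,0]},
    {"offset":[0.288,1.0,0.09],"delta_rot":[0,0,0]},
  ],
)

```text
time_s: 6.7
tool_pos: [504.3, 8.6, 210.7]
tool_rot: [[-0.792, 0.326, 0.516], [0.336, 0.939, -0.077], [-0.51, 0.112, -0.853]]
contact_force: [-0.1, 0.6, -2.0]
grip_width: 15.6
grip_force: 30.0
```

```bash
python3 - <<'E'
from h import *
im=snapshot("top");cv2.imwrite("pics/top2.png",im[:,:,::-1]);sc=snapshot("scene");cv2.imwrite("pics/scene2.png",sc[:,:,::-1])
s=sense();print(s["tool_pos"],s["tool_rot"].round(3),s["qpos"].round(2),s["contact_force"],s["wrist_torque"])
a=cv2.resize(im[190:340,210:360],(400,400))[:,:,::-1];b=cv2.resize(sc[110:260,250:400],(400,400))[:,:,::-1]
cv2.imwrite("pics/c3.png",np.hstack([a,b]))
E
```

```text
[503.4285558    6.71251991 210.52900676] [[-0.792  0.327  0.516]
 [ 0.337  0.938 -0.078]
 [-0.509  0.112 -0.853]] [ 0.1  -0.04  2.29 -0.35  0.38 -0.81] [-0.21615482  0.21682883 -1.57866048] [0.06109053 0.44478704 0.03859548]
```

View pics/c3.png

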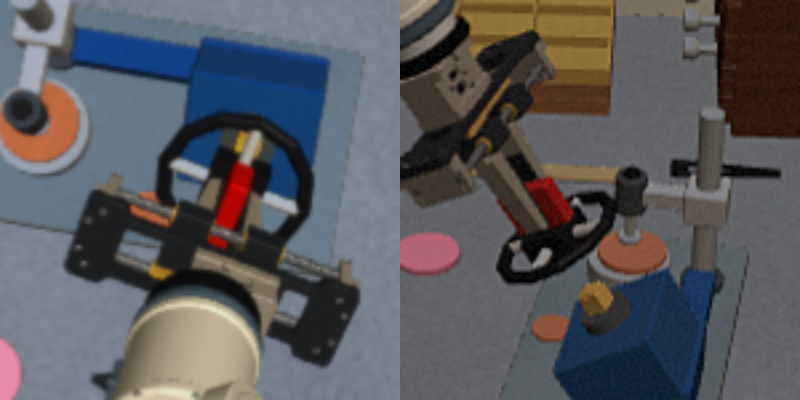

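The picture shows the wheel, held upright and leaning, off the shaft's free end. The top-crop rim is at about (240,180) and the scene-crop rim at (560,235). The brass shaft is visible in the scene at crop (595,298). Next I measure the rim's pixel shift from where the tool pose predicts it, and correct the shaft by that.

```bash
cat > d.py <<'E'
from m import *
a_=np.linspace(0,2*np.pi,240,endpoint=False)
RIM=np.c_[55*np.cos(a_),55*np.sin(a_),12+0*a_]
def wheelpose(s,slip=0):
    R=s["tool_rot"]@FLIP;return R,s["tool_pos"]-R[:,2]*(42.5+slip)
def bias(n,im,s,rimr=55):
    R,p=wheelpose(s);q=proj(n,RIM*[rimr/55,rimr/55,1]@R.T+p)
    v=im.max(2).astype(np.float32);d=cv2.GaussianBlur(np.clip((75-v)/40,0,1),(0,0),1.3)
    sp=im.max(2).astype(int)-im.min(2);d=d*(cv2.GaussianBlur((sp<30).astype(np.float32),(0,0),1))
    best=[]
    for du in np.arange(-7,7.1,.25):
        for dv in np.arange(-7,7.1,.25):
            m=(q+[du,dv]).astype(np.float32);best.append((cv2.remap(d,m[None,:,0],m[None,:,1],cv2.INTER_LINEAR).mean(),du,dv))
    best.sort(reverse=True);w=np.array(best[:12]);return np.r_[np.average(w[:,1:],axis=0,weights=w[:,0]),best[0][0]]
E
python3 - <<'E'
from d import *
s=sense()
for n in C:
    im=cv2.imread(f"pics/{n}2.png");
    for r in (53,55,57):print(n,r,bias(n,im,s,r).round(2))
E
```

```text
scene 53 [ 0.08 -1.23  0.76]
scene 55 [-0.04 -1.48  0.75]
scene 57 [ 0.15 -1.69  0.71]
top 53 [-0.31 -0.65  0.83]
top 55 [-0.56 -0.08  0.85]
top 57 [-0.67  0.27  0.76]
```

```bash
python3 - <<'E'
from d import *
import m as M, h
BI={"scene":np.array([0,-1.4]),"top":np.array([-.5,-.2])}
op=h.proj; h.proj=lambda n,P:op(n,P)+BI[n]
my={"top":mask("top",yel,(290,230,30,30)),"scene":mask("scene",yel,(310,210,25,22))}
S=np.vstack([box(-10,10,-10,10,0,19),box(-8.5,8.5,-8.5,8.5,19,22)])
f=lambda x:S@(Rz(-.15)@Ry(-.55)@Rz(x[2])).T+[x[0],x[1],x[3] if len(x)>3 else 115]
bst=lambda k,z:min((fit(k,f,[560,0,t]+z,[8,8,.1]+[5]*len(z)) for t in(0,-.2,-.4)),key=lambda r:r[1])
for k in (my,{"top":my["top"]},{"scene":my["scene"]}):print("shaft",bst(k,[]))
print("z free",bst(my,[115]))
# collar circle (r 23) in top: dark grey ring centre
E
```

```text
shaft (array([ 5.60192e+02, -4.00700e+00, -2.95000e-01]), np.float64(0.257))
shaft (array([ 5.60586e+02, -4.09500e+00, -2.48000e-01]), np.float64(0.083))
shaft (array([ 5.59186e+02, -1.65400e+00, -6.10000e-02]), np.float64(0.079))
z free (array([ 5.59468e+02, -4.24000e+00, -2.94000e-01,  1.17273e+02]), np.float64(0.204))
```

```bash
cat >> h.py <<'E'
def goto(gap,sh,t=-.22,yaw=-.15):
    to(np.array(sh)+Rstand(yaw)[:,2]*(42.5+gap),Rstand(yaw)@Rz(t)@FLIP)
E
python3 - <<'E'
from h import *
goto(27,[560,-3.3,115])
E
```

```text
offset [0.0029, -0.008, 0.2098] rot [-0.0002, -0.0007, 0.0017] t 6.8
```

step_arm(
  series=[
    {"offset":[0.003,-0.008,0.1],"delta_rot":[0,0,0]},
    {"offset":[0.003,-0.008,0.21],"delta_rot":[0,0,0]},
    {"offset":[0.003,-0.008,0.21],"delta_rot":[0,0,0]},
    {"offset":[0.003,-0.008,0.21],"delta_rot":[0,0,0]},
  ],
)

```text
time_s: 7.2
tool_pos: [523.1, 0.5, 174.0]
tool_rot: [[-0.791, 0.331, 0.515], [0.34, 0.937, -0.079], [-0.509, 0.112, -0.854]]
contact_force: [0.5, -0.2, -0.9]
grip_width: 15.7
grip_force: 30.0
```

```bash
python3 - <<'E'
from d import *
s=sense();print(s["tool_pos"],s["contact_force"].round(2))
o=[]
for n in("top","scene"):
    im=snapshot(n)[:,:,::-1].copy();cv2.imwrite(f"pics/{n}3.png",im);print(n,bias(n,im,s).round(2))
    x,y=(255,190) if n=="top" else (285,165)
    o.append(cv2.resize(im[y:y+80,x:x+80],(400,400),interpolation=cv2.INTER_CUBIC))
cv2.imwrite("pics/c4.png",np.hstack(o))
E
```

```text
[5.23053142e+02 5.16231328e-01 1.74044711e+02] [ 0.48 -0.19 -0.92]
top [0.58 0.02 0.83]
scene [-0.4  -1.56  0.74]
```

View pics/c4.png

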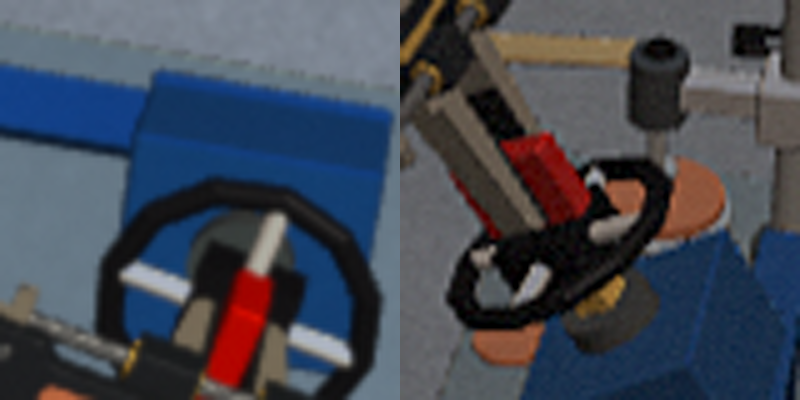

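The crop shows the hub just off the shaft's tip and lined up with the collar in both views. I push on gently and watch the force.

```bash
python3 - <<'E'
from h import *
goto(15,[560,-3.3,115])
E
```

```text
offset [0.0008, 0.006, 0.0648] rot [-0.0003, 0.0001, -0.0] t 7.3
```

step_arm(
  series=[
    {"offset":[0,0.003,0.02],"delta_rot":[0,0,0]},
    {"offset":[0,0.003,0.04],"delta_rot":[0,0,0]},
    {"offset":[0,0.003,0.05],"delta_rot":[0,0,0]},
    {"offset":[0,0.003,0.05],"delta_rot":[0,0,0]},
  ],
)

```text
time_s: 7.7
tool_pos: [529.1, 1.8, 166.0]
tool_rot: [[-0.79, 0.329, 0.517], [0.339, 0.938, -0.077], [-0.51, 0.114, -0.852]]
contact_force: [0.9, 1.5, -3.1]
grip_width: 16.1
grip_force: 30.0
```

```bash
python3 - <<'E'
from h import *
s=sense();print(s["tool_pos"],(s["tool_rot"].T@s["contact_force"]).round(2),(s["tool_rot"].T@s["wrist_torque"]).round(2))
goto(0,[560,-3.3,115])
E
```

```text
[529.12021926   1.75364699 166.0259253 ] [1.37 1.37 2.95] [-0.36  0.32  0.01]
offset [-0.0004, -0.0019, 0.0868] rot [0.0004, 0.0002, 0.0005] t 7.7
```

step_arm(
  series=[
    {"offset":[0,0,0.02],"delta_rot":[0,0,0]},
    {"offset":[0,0,0.04],"delta_rot":[0,0,0]},
    {"offset":[0,0,0.04],"delta_rot":[0,0,0]},
  ],
)

```text
time_s: 8.0
tool_pos: [533.3, 1.2, 158.8]
tool_rot: [[-0.79, 0.329, 0.517], [0.339, 0.938, -0.077], [-0.51, 0.114, -0.852]]
contact_force: [4.1, 3.5, -2.8]
grip_width: 16.0
grip_force: 30.0
```

```bash
python3 - <<'E'
from h import *
s=sense();print(s["tool_pos"],(s["tool_rot"].T@s["contact_force"]).round(2),(s["tool_rot"].T@s["wrist_torque"]).round(2))
goto(0,[560,-3.3,115])
E
```

```text
[533.31063641   1.15575539 158.84538695] [-0.63  4.3   4.19] [-0.83  0.31 -0.03]
offset [-0.0012, -0.0019, 0.0451] rot [0.0004, -0.0, 0.0005] t 8.0
```

step_arm(
  series=[
    {"offset":[0,0.004,0.01],"delta_rot":[0,0,0]},
    {"offset":[0,0.004,0.03],"delta_rot":[0,0,0]},
    {"offset":[0,0.004,0.04],"delta_rot":[0,0,0]},
    {"offset":[0,0.004,0.04],"delta_rot":[0,0,0]},
  ],
)

```text
time_s: 8.4
tool_pos: [537.0, 0.9, 151.8]
tool_rot: [[-0.791, 0.329, 0.516], [0.339, 0.937, -0.078], [-0.509, 0.113, -0.853]]
contact_force: [0.5, 2.3, -1.5]
grip_width: 15.7
grip_force: 30.0
```

```bash
python3 - <<'E'
from h import *
s=sense();print(s["tool_pos"],(s["tool_rot"].T@s["contact_force"]).round(2),(s["tool_rot"].T@s["wrist_torque"]).round(2))
goto(0,[560,-3.3,115])
E
```

```text
[536.97817092   0.91484643 151.79076459] [1.09 2.18 1.34] [-0.21  0.45 -0.04]
offset [-0.0043, -0.0028, 0.0055] rot [-0.0002, -0.0005, 0.0004] t 8.4
```

step_arm(
  series=[
    {"offset":[0,0,0.01],"delta_rot":[0,0,0]},
    {"offset":[0,0,0.015],"delta_rot":[0,0,0]},
    {"offset":[0,0,0.015],"delta_rot":[0,0,0]},
  ],
)

```text
time_s: 8.7
tool_pos: [538.2, 0.6, 150.7]
tool_rot: [[-0.79, 0.329, 0.517], [0.34, 0.937, -0.078], [-0.511, 0.114, -0.852]]
contact_force: [-17.8, 2.4, 22.5]
grip_width: 15.8
grip_force: 30.0
```

```bash
python3 - <<'E'
from h import *
s=sense();print(s["tool_pos"],(s["tool_rot"].T@s["contact_force"]).round(2),(s["tool_rot"].T@s["wrist_torque"]).round(2))
goto(0,[560,-3.3,115])
E
```

```text
[538.17029381   0.64086648 150.65665697] [  3.37  -1.07 -28.6 ] [ 0.1   0.81 -0.03]
offset [-0.002, -0.0028, -0.0026] rot [-0.0, 0.0003, 0.0003] t 8.7
```

step_arm(
  series=[
    {"offset":[0,0,-0.007],"delta_rot":[0,0,0]},
    {"offset":[0,0,-0.007],"delta_rot":[0,0,0]},
    {"offset":[0,0,-0.007],"delta_rot":[0,0,0]},
    {"offset":[0,0,-0.007],"delta_rot":[0,0,0.05]},
    {"offset":[0,0,-0.007],"delta_rot":[0,0,0.1]},
    {"offset":[0,0,-0.007],"delta_rot":[0,0,0.15]},
    {"offset":[0,0,-0.007],"delta_rot":[0,0,0.15]},
  ],
)

```text
time_s: 9.4
tool_pos: [538.5, 0.9, 151.1]
tool_rot: [[-0.649, 0.558, 0.517], [0.614, 0.786, -0.078], [-0.45, 0.267, -0.852]]
contact_force: [1.4, -0.2, 0.8]
grip_width: 15.9
grip_force: 30.0
```

```bash
python3 - <<'E'
from h import *
s=sense();print(s["tool_pos"],(s["tool_rot"].T@s["contact_force"]).round(2),(s["tool_rot"].T@s["wrist_torque"]).round(2),s["qpos"].round(2))
goto(0,[560,-3.3,115])
E
```

```text
[538.49058012   0.88032787 151.12478677] [-1.42  0.81  0.04] [-0.02  0.06  0.02] [ 0.07  0.13  2.28 -0.56  0.22 -0.29]
offset [-0.0014, -0.0045, -0.0013] rot [0.0002, 0.0001, -0.1504] t 9.4
```

step_arm(
  series=[
    {"offset":[0,0,0.004],"delta_rot":[0,0,0.04]},
    {"offset":[0,0,0.004],"delta_rot":[0,0,0.08]},
    {"offset":[0,0,0.004],"delta_rot":[0,0,0.12]},
    {"offset":[0,0,0.004],"delta_rot":[0,0,0.16]},
    {"offset":[0,0,0.004],"delta_rot":[0,0,0.2]},
    {"offset":[0,0,0.004],"delta_rot":[0,0,0.2]},
    {"offset":[0,0,0.004],"delta_rot":[0,0,0.2]},
  ],
)

```text
time_s: 10.1
tool_pos: [538.2, 0.6, 150.8]
tool_rot: [[-0.369, 0.772, 0.517], [0.878, 0.472, -0.078], [-0.305, 0.425, -0.852]]
contact_force: [-10.0, 1.0, 15.3]
grip_width: 16.0
grip_force: 30.0
```

```bash
python3 - <<'E'
from d import *
s=sense();print(s["tool_pos"],(s["tool_rot"].T@s["contact_force"]).round(2),(s["tool_rot"].T@s["wrist_torque"]).round(2),s["qpos"].round(2))
goto(0,[560,-3.3,115])
im=snapshot("scene")[:,:,::-1].copy();cv2.imwrite("pics/scene4.png",im)
a=cv2.imread("pics/scene0.png")
c=lambda i:cv2.resize(i[150:250,290:390],(400,400),interpolation=cv2.INTER_CUBIC)
cv2.imwrite("pics/c5.png",np.hstack([c(a),c(im)]))
# head vertical motion by template match of the dark sleeve
T=a[172:194,329:344];r=cv2.matchTemplate(im[160:215,322:352],T,cv2.TM_CCOEFF_NORMED);_,v,_,l=cv2.minMaxLoc(r);print("head shift px",l[0]+322-329,l[1]+160-172,v)
h0=np.array([587,174,125.]);print("px per mm down",proj("scene",h0-[0,0,10])-proj("scene",h0))
E
```

```text
[538.24733034   0.64456527 150.7860358 ] [ -0.1   -0.71 -18.3 ] [0.58 0.02 0.03] [ 0.07  0.13  2.28 -0.57  0.22  0.13]
offset [-0.003, -0.0013, -0.0022] rot [-0.0, 0.0002, -0.3482] t 10.1
head shift px 0 4 0.9429894685745239
px per mm down [[-0.10103544  3.21899797]]
```

View pics/c5.png

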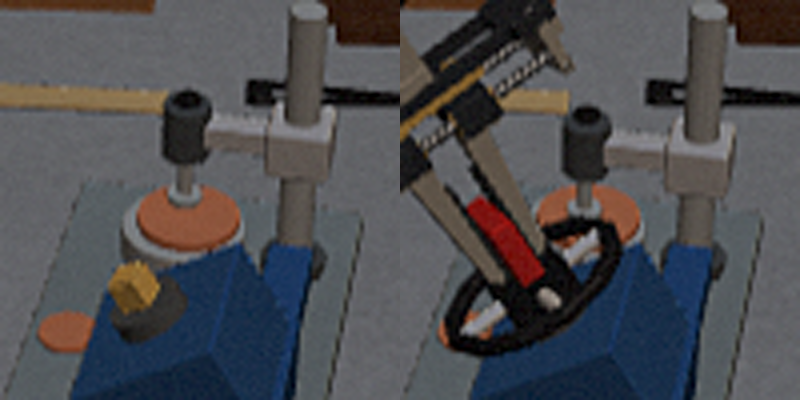

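The crop shows the head about 4 px (12 mm) lower and the foot at the medal with no red band yet. Another 0.3 rad or so is needed.

step_arm(
  series=[
    {"offset":[0,0,-0.002],"delta_rot":[0,0,0.04]},
    {"offset":[0,0,-0.002],"delta_rot":[0,0,0.08]},
    {"offset":[0,0,-0.002],"delta_rot":[0,0,0.12]},
    {"offset":[0,0,-0.002],"delta_rot":[0,0,0.145]},
    {"offset":[0,0,-0.002],"delta_rot":[0,0,0.145]},
    {"offset":[0,0,-0.002],"delta_rot":[0,0,0.145]},
    {"offset":[0,0,-0.002],"delta_rot":[0,0,0.145]},
  ],
)

```text
time_s: 10.85
tool_pos: [538.0, 0.5, 150.7]
tool_rot: [[-0.121, 0.848, 0.516], [0.979, 0.188, -0.079], [-0.164, 0.496, -0.853]]
contact_force: [-4.6, 0.2, 7.1]
grip_width: 15.9
grip_force: 30.0
```

```bash
cat > hd.py <<'E'
from d import *
def head(tag):
    s=sense();print(s["tool_pos"],(s["tool_rot"].T@s["contact_force"]).round(2),(s["tool_rot"].T@s["wrist_torque"]).round(2),s["qpos"].round(2),s["grip_width"])
    a=cv2.imread("pics/scene0.png");im=snapshot("scene")[:,:,::-1].copy();cv2.imwrite(f"pics/scene{tag}.png",im)
    up=lambda i:cv2.resize(i,None,fx=8,fy=8,interpolation=cv2.INTER_CUBIC)
    # slider block on the column (aluminium) and sleeve, upsampled
    for nm,(x,y,w,h) in dict(block=(355,173,20,22),arm=(342,176,16,14),sleeve=(330,180,14,12)).items():
        for f in ("4",tag):
            b=cv2.imread(f"pics/scene{f}.png")
            r=cv2.matchTemplate(up(b[y-3:y+h+14,x-2:x+w+2]),up(a[y:y+h,x:x+w]),cv2.TM_CCOEFF_NORMED);_,v,_,l=cv2.minMaxLoc(r)
            print(nm,f,"mm down",round((l[1]/8-3)/.322,1),round(v,2))
    t=snapshot("top")[:,:,::-1].copy();cv2.imwrite(f"pics/top{tag}.png",t)
    H=cv2.cvtColor(im,cv2.COLOR_BGR2HSV)[165:200,322:352];rr=((H[...,0]<5)|(H[...,0]>175))&(H[...,1]>150);print("red px",np.argwhere(rr).tolist()[:30])
    c=lambda i,x,y:cv2.resize(i[y:y+70,x:x+70],(400,400),interpolation=cv2.INTER_CUBIC)
    cv2.imwrite(f"pics/h{tag}.png",np.hstack([c(im,305,160),c(t,195,190)]))
E
python3 -c "
from hd import *
head('5')"
```

```text
[538.01002784   0.53908401 150.72505763] [-0.38 -0.37 -8.41] [ 0.42 -0.28 -0.01] [ 0.07  0.13  2.28 -0.57  0.22  0.43] 15.937668995194915
block 4 mm down 11.6 0.7
block 5 mm down 18.6 0.68
arm 4 mm down 12.8 0.89
arm 5 mm down 18.6 0.9
sleeve 4 mm down 12.8 0.98
sleeve 5 mm down 17.9 0.94
red px [[13, 17], [16, 13], [16, 14], [16, 15], [16, 16], [17, 13], [17, 14], [17, 15]]
```

View pics/h5.png

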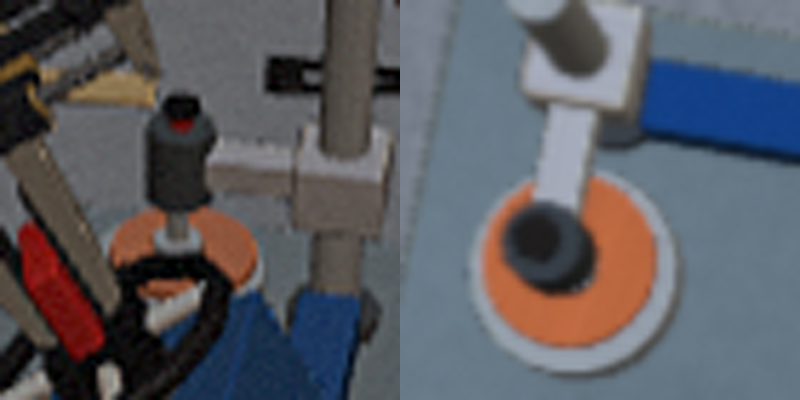

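The crop shows the red band now standing between sleeve and cap at (180,125). The head is about 18 mm down in total, so the reading is roughly 5–6.5 mm. Releasing now, then retreating along the axis.

step_arm(
  series=[
    {"offset":[0,0,-0.003],"delta_rot":[0,0,0]},
    {"offset":[0,0,-0.003],"delta_rot":[0,0,0]},
    {"offset":[0,0,-0.003],"delta_rot":[0,0,0]},
    {"offset":[0,0,-0.003],"delta_rot":[0,0,0]},
    {"offset":[0,0,-0.003],"delta_rot":[0,0,0]},
    {"offset":[0,0,-0.003],"delta_rot":[0,0,0]},
  ],
  claw=0.1,
)

```text
time_s: 11.55
tool_pos: [537.8, 0.9, 151.0]
tool_rot: [[-0.119, 0.848, 0.516], [0.98, 0.185, -0.078], [-0.162, 0.497, -0.853]]
contact_force: [-0.8, -0.4, 0.1]
grip_width: 50.4
grip_force: 0.0
```

step_arm(
  series=[
    {"offset":[0,0,-0.1],"delta_rot":[0,0,0]},
    {"offset":[0,0,-0.25],"delta_rot":[0,0,0]},
    {"offset":[0,0,-0.45],"delta_rot":[0,0,0]},
    {"offset":[0,0,-0.65],"delta_rot":[0,0,0]},
    {"offset":[0,0,-0.65],"delta_rot":[0,0,0]},
    {"offset":[0,0,-0.65],"delta_rot":[0,0,0]},
  ],
)

```text
time_s: 12.15
tool_pos: [471.1, 11.2, 263.0]
tool_rot: [[-0.119, 0.846, 0.519], [0.98, 0.185, -0.078], [-0.162, 0.499, -0.851]]
contact_force: [-0.9, -1.7, -0.7]
grip_width: 50.5
grip_force: 0.0
```

```bash
python3 - <<'E'
from hd import *
head('6')
a=cv2.imread("pics/scene6.png");b=cv2.imread("pics/top6.png")
c=lambda i,x,y:cv2.resize(i[y:y+100,x:x+100],(400,400),interpolation=cv2.INTER_CUBIC)
cv2.imwrite("pics/c6.png",np.hstack([c(a,280,160),c(b,240,190)]))
E
```

```text
[471.09242328  11.1809287  263.0490739 ] [-1.44 -1.37  0.25] [ 0.32  0.06 -0.04] [ 0.13 -0.2   2.27 -0.28  0.54  0.16] 50.50328476807203
block 4 mm down 11.6 0.7
block 6 mm down 18.6 0.68
arm 4 mm down 12.8 0.89
arm 6 mm down 18.6 0.9
sleeve 4 mm down 12.8 0.98
sleeve 6 mm down 17.9 0.94
red px [[12, 15], [15, 14], [16, 13], [16, 14], [16, 15], [16, 16], [17, 14], [17, 15]]
```

View pics/c6.png

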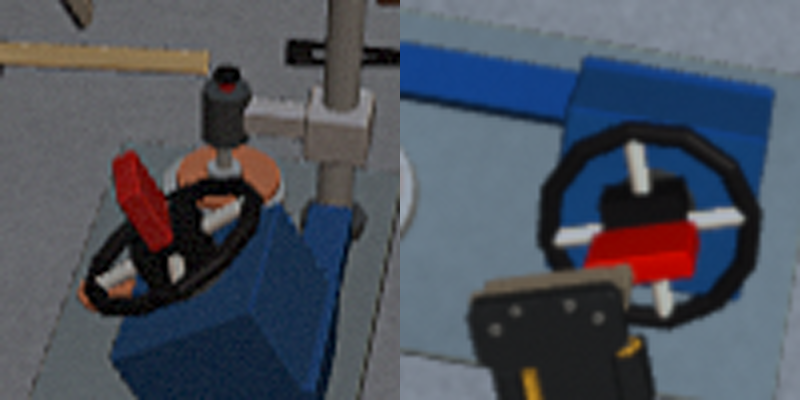

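```bash
python3 - <<'E'
import cv2,numpy as np
g=lambda f:cv2.imread(f"pics/scene{f}.png").max(2).astype(float)
for f in("0","4","6"):
    p=g(f)[165:200,334:339].mean(1);i=np.argmax(p<75);print(f,"cap top row",165+i-1+(p[i-1]-75)/(p[i-1]-p[i]), p[:20].round().tolist())
E
```

```text
0 cap top row 172.05750798722045 [105.0, 107.0, 107.0, 105.0, 104.0, 107.0, 107.0, 79.0, 16.0, 17.0, 15.0, 18.0, 46.0, 57.0, 42.0, 36.0, 35.0, 37.0, 38.0, 37.0]
4 cap top row 175.8562874251497 [106.0, 109.0, 108.0, 107.0, 105.0, 106.0, 104.0, 108.0, 107.0, 105.0, 104.0, 70.0, 10.0, 12.0, 14.0, 20.0, 47.0, 61.0, 44.0, 35.0]
6 cap top row 175.82658959537574 [106.0, 107.0, 108.0, 107.0, 106.0, 106.0, 106.0, 108.0, 107.0, 107.0, 104.0, 69.0, 9.0, 15.0, 12.0, 20.0, 69.0, 76.0, 61.0, 59.0]
```

The cap dropped 11.7 mm and the head about 18.2 mm, so the reading is about 6.4 mm, as wanted. Handing in.

```bash
python3 -c "
from bench import *
print(finish_job())"
```

```text
the job is handed in; nothing more can be done
None
```

The black-hubbed handwheel is fully home on the shaft and turned clockwise until the foot stands on the copper medal, pressed up about 6.4 mm by the camera measurement. The gripper has let go and backed clear, and the job is handed in; no verdict was returned.

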